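# Clamp a bar in a V-block with a lever axle

## Task

Clamp the bronze bar in the V-block: turn the upright lever clockwise, as seen from above, to screw its axle down until the pad is snug on the bar (clearly resisting, but not forced), keeping the lever upright while you turn. Then fold the lever all the way down until it lies flat, and let go, without pushing the things round the block out of place.

Things in the scene. Friction and masses are not known exactly. Their poses are not given: they have to be found in the camera images.
- v_block: Fixed steel clamp frame: base plate 150 x 76 x 10 mm with two posts 100 mm apart along its x that carry a crossbeam over the V-block and the bar; the upright lever axle goes through the beam's middle. Origin: centre of the underside, on the axle's axis; z up.
- beam_top (a point): Centre of the crossbeam's top, 112 mm above the table, on the axle's axis; the beam is 124 (along the fixture's x) x 30 x 16 mm, the nuts at its ends reach 120 mm above the table. Turning the axle clockwise seen from above (yaw decreasing) screws it down 2 mm per rad. The thread is self-locking: let go and regrip as you like.
- lever_pivot (a point): The lever's pivot, in the forked head (36 mm across) on the axle, on its axis, about 142 mm above the table at first. The frame turns with the head: z up, x the side to which the lever folds, y the pivot pin (fork 34 mm over all, up to 7 mm above the pivot). The head sits on the axle with a little spring, 0.4 rad per N m, and turns back by that when let go.
- pad: Brass pressure pad, 25 mm across, 8 high, under the axle; origin: centre of its lower face. It meets the bar after 0.4 to 2.6 rad of turning, never the same, as the bar's height is not measured. Turning free takes about 0.03 N m; after touching it grows by some 0.5 N m per rad. Snug is 0.3 to 0.42 N m (pad pressing 33 to 55 N), best 0.36; over 0.5 N m is forced.
- lever_tip (a point): The lever's rounded free end, 85 mm from the pivot. The lever is a plain steel bar 20 mm wide (along the pivot's y) and 10 mm thick (along its x), free to grip from 20 to 85 mm from the pivot; open, it stands upright over the axle. z points from the pivot to the free end.
- lever (a joint): Fold angle of the lever: 0 upright (open), 1.5 rad folded down flat to the x side of the pivot frame (closed, end stop). Once snug the cam resists folding with 0.1 to 0.3 N m, easing to none at 1.35 rad, beyond which it locks over centre; let go half-way it may spring back up. Folding adds about 50 N to the pad's press on the bar.
- bearing: Loose ball bearing, diameter 68, 20 mm high, beside the V-block: leave alone. Origin: centre of its underside.
- sleeve: Loose steel sleeve, diameter 44, 45 mm high, standing beside the V-block: leave alone. Origin: centre of its underside.
- grease_jar: Loose jar with a blue lid, diameter 64, 72 mm high: leave alone. Origin: centre of its underside.
- wrench: Loose combination wrench, 203 x 30 x 9 mm, lying flat: leave alone. Origin: centre of its underside.
- v_rest: Steel V-block, 80 x 60 x 45 mm, fixed on the frame's base plate, with a bronze bar (diameter 47, length 266 mm) lying in its V along y, under the beam; the bar's top is 75 mm above the table, give or take 2 mm. Origin: centre of the block's underside, the same point as the frame's origin.

How it is judged:
On the way, in this order (a step that is already met when the one before it is completed fails the run):
1. the axle is screwed in until the pad is snug on the bar (pressing with 28 to 62 N) with the lever still upright (contact force between pad and v_rest between 28 and 62 N and value of joint lever below 0.12 rad), for 0.3 s.
2. the lever is folded flat, clamping the bar (value of joint lever above 1.38 rad and contact force between pad and v_rest above 72 N), for 0.2 s.
At the end, for the whole second after the job is handed in: The lever is folded down flat (within 0.12 rad of its stop) and the pad clamps the bar with 72 to 130 N (all of step 2 and contact force between pad and v_rest below 130 N); the robot touches nothing.
It fails at once if the axle is forced past snug with the lever upright (pad over 70 N) (contact force between pad and v_rest above 70 N and value of joint lever below 0.1 rad).
It fails at once if the pad is pressed on the bar with more than 150 N (contact force between pad and v_rest above 150 N).
It fails at once if a thing beside the V-block is moved by more than 25 mm (distance of any of bearing, sleeve, grease_jar, wrench from where it was at the start of the episode above 0.025 m).
It also fails if it takes over 72 s, if anything falls off the work surface, if the arm or the gripper's body presses on something with over 40 N, if the wrist force passes 120 N, or if a joint passes its speed limit or range.

## Robot

A 6-joint arm with a two-finger parallel gripper is mounted at the origin on a cart in front of the work surface, level with it; the furniture and walls round the work are solid. World frame = base frame: x ahead of the robot, y to its left, z up, the work surface at z = 0. Lengths are in m, angles in rad, forces in N, time in s.
With the tool pointing down it reaches from about 0.425 to 0.95 m from the base axis. Payload 14.7 kg.
Tool frame: the origin (TCP) lies between the finger pads; the fingertips stand 22 mm ahead of it and the grasp point (between the pads) lies 3 mm ahead of it (tip_extent is the distance from the TCP to the fingertips, in m); z points along the fingers, y is the line along which they close (so a half turn about z gives the same grasp; the last joint's range is limited). The gripper opens to 85 mm and grips with 20 to 120 N. Pads are 22 mm wide; open, the fingers measure 114 mm over their backs; the gripper's body (76 mm by 85 mm) begins 54 mm behind the grasp point. The pads swing forward as they close: fully open they stand 13 mm farther back than shut.
Start: joints at [1.069, 0.48, 1.596, -0, 1.065, -0.047], TCP at [0.286, 0.584, 0.253] pointing down, gripper open.
Joint ranges: [-2.75, 2.75], [-0.82, 2.05], [0.23, 2.67], [-1.56, 4.7], [0.09, 2.69], [-2.92, 2.92]. Speed limits (rad/s): [1.89, 1.89, 2.39, 3.01, 3.01, 3.01].

## Interface

Orientations are given as a unit quaternion [w, x, y, z].
In Python, from bench import goto, servo_line, set_joints, gripper_to, pause, solve_ik, camera, Unreachable, close_job, find_in, read_time, read_joints, read_dq, read_joint_efforts, read_tool_pos, read_orientation, read_force, read_moment, read_opening, read_grip_force, tip_extent gives the robot as it stands. The module is installed in compiled form; this text tells all that it offers. Calls block until the motion is done:
- goto(position, orientation): joint-space move of the TCP to a pose.
- servo_line(position, rot=None, vel=0.15, contact_N=None): straight line of the TCP; rot=None keeps the orientation; vel is the mean speed in m/s. With contact_N (N) it stops when the force on the tool has changed by that much, and returns True; else False.
- set_joints(angles): joint-space move.
- gripper_to(opening): opening from 0.0 (shut) to 1.0 (fully open); the grip force is fixed at half the most; returns when the fingers have stopped.
- pause(seconds).
- solve_ik(position, orientation): joint angles nearest the present ones, or None.
- camera(name): name is "scene" or "top"; returns a dict with "image" (420x560x3 uint8, red, green, blue), "depth" (420x560 float32, m along the optical axis (not along the pixel's ray), 0 where there is no reading), "vfov" (degrees; the focal length in pixels is half the picture's height over the tangent of half this angle, whatever the lens; pixels are square), "cx", "cy" (the principal point, pixels), "extrinsics" (4x4, takes a point from world to camera coordinates). Camera axes: x right, y down, z forward; pixel columns grow to the right and rows downward; lengths in m; the calibration is good to about 2 mm. A picture is of the moment at which its call begins.
A pose or a line that the arm cannot do raises Unreachable and nothing moves.
- close_job(): hands the job in; it is judged then, once.
Trained networks look in a picture, given as the dict that the camera call returned (one of the last four; its "shot" number tells which), for a name from the list of things; names that differ only in an ending like _2 or _b are one class to them, and where a whole thing is asked for, a point or a joint stands for the part that bears it (a point fixed in the world has none). Each returns a list of dicts, best first, with "conf" (0 to 1); they miss things now and then, are a little off and sometimes report something else, mostly with a low value. They report only what shows in the picture. A call takes as long as a camera call.
- find_in(picture, target): "xy" ([column, row] in pixels, amid what is visible of it).
Readings, each from a call of its own:
- read_time(): time.
- read_joints(): joint angles.
- read_dq(): joint speeds.
- read_joint_efforts(): joint torques, N m.
- read_tool_pos(): TCP position.
- read_orientation(): TCP orientation.
- read_force(): force on the tool from outside, world axes, zero at the start.
- read_moment(): the same for the moment, N m.
- read_opening(): opening from 0.0 (shut) to 1.0 (fully open).
- read_grip_force(): force on a finger pad.
Only numpy, scipy, OpenCV 4.12 (cv2) and the standard library are available. Lean on these libraries where they do the work, as an engineer would, in place of code of your own. Each camera call takes 0.05 s, during which the arm holds its last target. There are 200 camera calls.

## Working session

There is one attempt and no reset: what is moved stays moved. The work goes in short steps, each a Python script; the robot and the scene stay as the last script left them, time stands still between calls to the robot, and variables do not carry over. Pictures are saved under pics/ and viewed, at most 10 in all, crops included, and the job is handed in when it is done.

```bash
mkdir -p pics; cat > h.py <<'E'
import numpy as np, cv2
from bench import *
from scipy.spatial.transform import Rotation as R
def px2w(c,u,v,z=None):
    f=210/np.tan(np.radians(c["vfov"])/2)
    d=c["depth"][int(round(v)),int(round(u))]
    T=np.linalg.inv(c["extrinsics"]); r=np.array([(u-c["cx"])/f,(v-c["cy"])/f,1])
    if z is not None:
        d=(z-T[2,3])/(T[:3,:3]@r)[2]
    return T[:3,:3]@(r*d)+T[:3,3]
def cloud(c):
    f=210/np.tan(np.radians(c["vfov"])/2)
    v,u=np.mgrid[:420,:560]; d=c["depth"]
    p=np.stack([(u-c["cx"])/f*d,(v-c["cy"])/f*d,d],-1)
    T=np.linalg.inv(c["extrinsics"]); w=p@T[:3,:3].T+T[:3,3]; w[d==0]=np.nan
    return w
def quat(Rm):
    q=R.from_matrix(Rm).as_quat(); return [q[3],q[0],q[1],q[2]]
def down(yaw):  # tool down, closing axis y at yaw
    y=np.array([np.cos(yaw),np.sin(yaw),0]); z=np.array([0,0,-1.]); return quat(np.stack([np.cross(y,z),y,z],1))
E
python3 - <<'E'
from h import *
ims=[]
for n in ["scene","top"]:
    c=camera(n); cv2.imwrite(f"pics/{n}0.png",c["image"][...,::-1])
    print(n,c["vfov"],np.linalg.inv(c["extrinsics"])[:3,3].round(3))
    for t in ["v_block","beam_top","lever_pivot","lever_tip","pad","bearing","sleeve","grease_jar","wrench","v_rest"]:
        for r in find_in(c,t)[:2]: print(t,np.round(r["xy"],1),round(r["conf"],2),px2w(c,*r["xy"]).round(3))
    w=cloud(c); np.save(n+"_w.npy",w); np.save(n+"_i.npy",c["image"])
print(read_time(), read_orientation(), tip_extent if not callable(tip_extent) else tip_extent())
E
```

```text
scene 45.9968106323924 [-0.109 -0.603  0.999]
v_block [259.1 231. ] 0.68 [0.561 0.09  0.061]
beam_top [255.9 228. ] 0.72 [0.526 0.066 0.113]
beam_top [260.6 230.5] 0.51 [0.56  0.084 0.068]
lever_pivot [259.2 200.8] 0.68 [0.572 0.098 0.158]
lever_tip [257.8 191.9] 0.67 [0.574 0.105 0.183]
pad [258.6 202. ] 0.44 [0.573 0.102 0.151]
bearing [303.1 211. ] 0.75 [ 0.784  0.122 -0.03 ]
sleeve [256.7 199.2] 0.15 [0.569 0.105 0.161]
grease_jar [192.8 219.8] 0.92 [0.462 0.25  0.067]
wrench [339.3 251.4] 0.56 [ 0.704 -0.08  -0.003]
v_rest [260.9 229.5] 0.73 [0.562 0.085 0.07 ]
top 57.381889600048225 [0.477 0.043 0.975]
v_block [264.2 228.4] 0.72 [0.569 0.098 0.144]
beam_top [269.5 234. ] 0.63 [0.56  0.088 0.109]
lever_pivot [258. 222.] 0.72 [0.575 0.106 0.207]
lever_tip [222.7 193. ] 0.61 [ 0.683  0.222 -0.029]
lever_tip [262.4 220.3] 0.58 [0.576 0.097 0.222]
bearing [271.4 173.6] 0.75 [0.724 0.089 0.02 ]
bearing [263.  221.3] 0.75 [0.576 0.096 0.21 ]
sleeve [221.9 194.7] 0.58 [0.672 0.218 0.001]
grease_jar [193.9 266.3] 0.71 [0.487 0.266 0.073]
wrench [335.7 189.2] 0.57 [ 0.685 -0.075  0.007]
v_rest [271.8 228.7] 0.64 [0.576 0.085 0.071]
1.1 [1.01250457e-05 2.25427118e-01 9.74260034e-01 2.23181794e-06] 0.022
```

```bash
python3 - <<'E'
import cv2
for n,(x,y) in {"scene":(160,130),"top":(160,130)}.items():
    i=cv2.imread(f"pics/{n}0.png")[y:y+180,x:x+240]; cv2.imwrite(f"pics/{n}c.png",cv2.resize(i,None,fx=3.3,fy=3.3,interpolation=cv2.INTER_CUBIC))
import numpy as np
for n in ["scene","top"]:
    w=np.load(n+"_w.npy"); 
    near=np.hypot(w[...,0]-.575,w[...,1]-.097)
    for lo,hi,r in [(.19,.24,.05),(.152,.19,.05),(.105,.114,.1)]:
        m=(w[...,2]>lo)&(w[...,2]<hi)&(near<r); p=w[m]; 
        if m.sum()<5: continue
        xy=p[:,:2]; rect=cv2.minAreaRect(xy.astype(np.float32)*1000)
        print(n,lo,m.sum(),p.mean(0).round(4),p[:,2].max().round(4),rect)
E
```

```text
scene 0.19 91 [0.5764 0.1012 0.2112] 0.2294 ((577.9225463867188, 102.05044555664062), (13.962994575500488, 17.785512924194336), 3.4754176139831543)
scene 0.152 87 [0.5736 0.1006 0.1716] 0.1899 ((572.8759155273438, 102.02970886230469), (12.714377403259277, 20.728195190429688), 16.24112892150879)
scene 0.105 170 [0.5611 0.0904 0.1107] 0.114 ((574.4907836914062, 101.55955505371094), (125.24195098876953, 29.959976196289062), 25.069849014282227)
top 0.19 77 [0.5788 0.1036 0.2165] 0.2269 ((579.81005859375, 103.97950744628906), (11.210145950317383, 19.991832733154297), 12.286242485046387)
top 0.152 31 [0.5741 0.1018 0.1722] 0.1894 ((574.5906982421875, 102.7266616821289), (5.834465026855469, 20.020021438598633), 16.424535751342773)
top 0.105 343 [0.5723 0.1008 0.1106] 0.1138 ((576.5443115234375, 103.30870056152344), (123.34237670898438, 29.915597915649414), 24.93995475769043)
```

View pics/scenec.png

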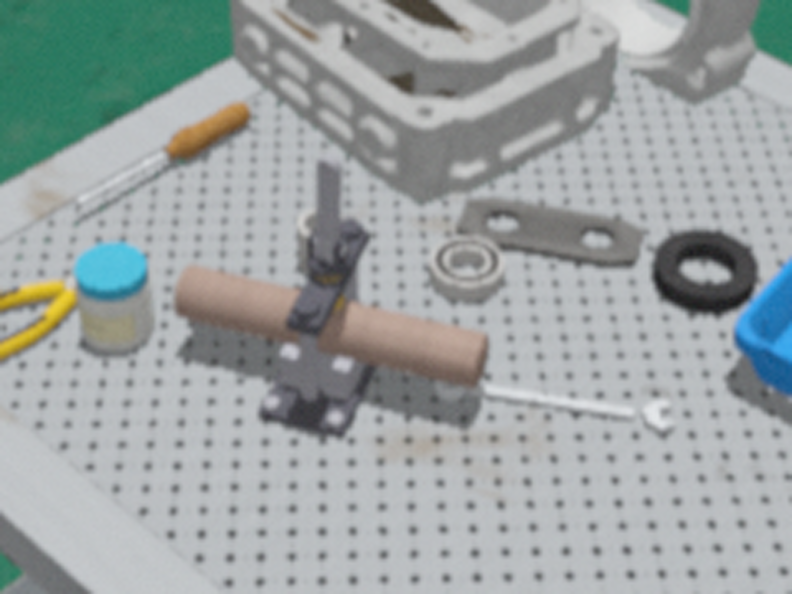

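View pics/topc.png

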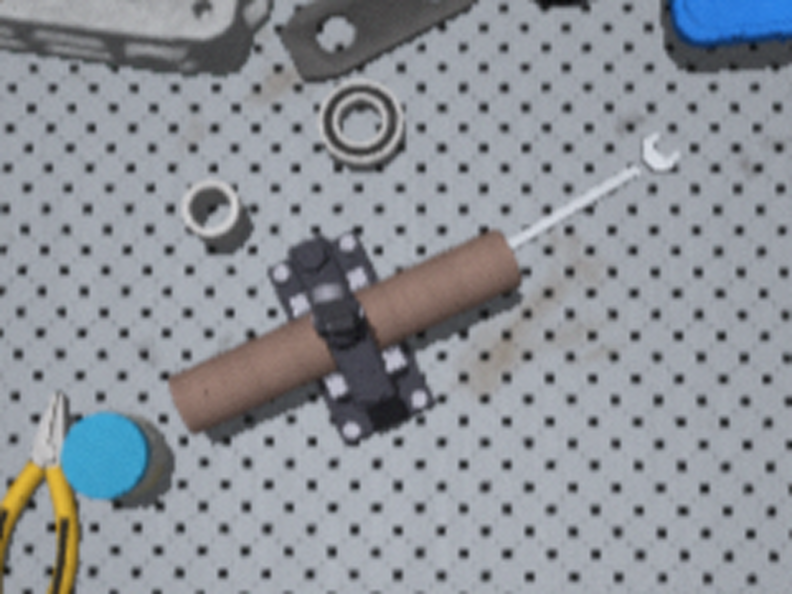

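Lever upright at the crossbeam's centre, with axis ≈(0.5755, 0.1025). The beam's yaw is ≈25°, which matches its known 124×30 footprint at z 0.111, and the lever's thin direction is at yaw ≈14°. The sleeve, bearing and jar stand clear of it. Next I check the wrist range.

```bash
python3 - <<'E'
from h import *
for k in (-1,0,1):
  for d in (0,-1.2,-2.4,-3.4):
    q=solve_ik([.5755,.1025,.203],down(.245+k*np.pi+d)); print(k,d,None if q is None else np.round(q,2))
print(read_time(),read_force(),read_moment())
E
```

```text
-1 0 None
-1 -1.2 [ 0.12  0.45  1.8  -0.    0.9  -2.06]
-1 -2.4 [ 0.12  0.45  1.8  -0.    0.9  -0.86]
-1 -3.4 [ 0.12  0.45  1.8  -0.    0.9   0.14]
0 0 [ 0.12  0.45  1.8  -0.    0.9  -0.12]
0 -1.2 [ 0.12  0.45  1.8  -0.    0.9   1.08]
0 -2.4 [ 0.12  0.45  1.8  -0.    0.9   2.28]
0 -3.4 None
1 0 None
1 -1.2 [ 0.12  0.45  1.8  -0.    0.9  -2.06]
1 -2.4 [ 0.12  0.45  1.8  -0.    0.9  -0.86]
1 -3.4 [ 0.12  0.45  1.8  -0.    0.9   0.14]
1.1 [-0.10102948  0.61885998  0.06281794] [-0.01622983 -0.02131212 -0.01369992]
```

```bash
python3 - <<'E'
from h import *
a=.245; q=down(a); P=np.array([.5755,.1025,.203])
goto(P+[0,0,.09],q); print(servo_line(P,vel=.12,contact_N=8), read_tool_pos(), read_time())
f0,m0=read_force(),read_moment()
gripper_to(0.0); pause(.2)
print("grip",read_opening(),read_grip_force(),read_force()-f0,read_moment()-m0,f0,m0)
x=np.array([np.cos(a),np.sin(a),0])
for s in (1,-1):
    for d in (.003,.006):
        servo_line(P+s*d*x,vel=.03); pause(.1); print(s*d,read_tool_pos()-P,np.dot(read_force()-f0,x),read_force()-f0)
    servo_line(P,vel=.05)
print(read_force()-f0,read_moment()-m0,read_time())
c=camera("scene"); cv2.imwrite("pics/s1.png",cv2.resize(c["image"][100:280,160:400,::-1],None,fx=3.3,fy=3.3))
E
```

```text
False [0.57588932 0.10267064 0.20357657] 4.025
grip 0.11114387451322766 59.11129335683654 [-0.5766464   0.08655809  4.57763713] [-0.19213047  0.1073814  -0.09356098] [ 0.18714135 -0.26022992 -0.23908006] [ 0.02780527 -0.01622703  0.03231389]
0.003 [1.14562221e-03 1.62024627e-04 8.65410714e-05] -12.11641250539557 [-11.3259602   -4.65325227  16.14464016]
0.006 [ 2.15599490e-03  3.99467942e-04 -2.01906466e-05] -22.34798832532764 [-20.99028072  -8.18174309  24.92651135]
-0.003 [-0.00068316 -0.00013358  0.00044452] 12.272921247954763 [11.58182502  4.27513283 -2.09978503]
-0.006 [-0.00144354 -0.00036068  0.00063179] 26.201500349881098 [ 24.91171305   8.38451727 -12.51065035]
[-2.24056027 -0.0225158   9.25343361] [-0.19346913  0.38389119 -0.08841572] 6.8333
```

View pics/s1.png

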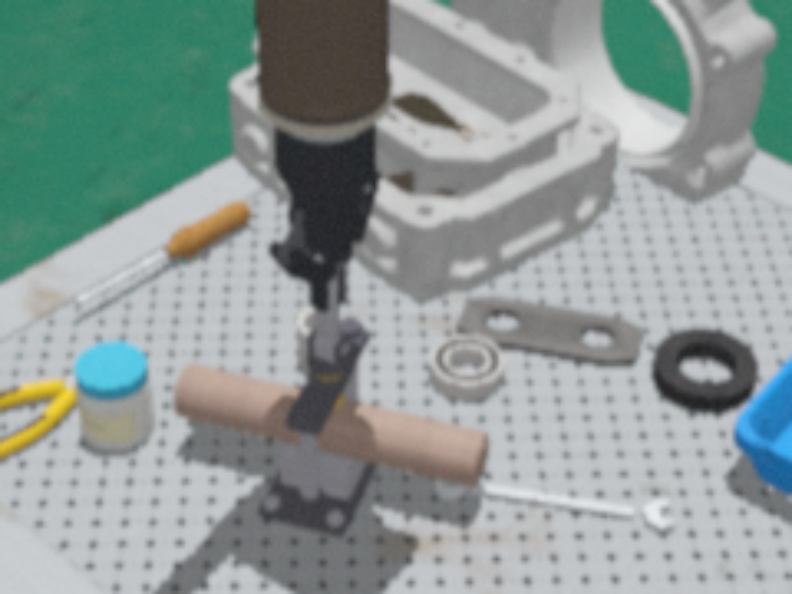

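```bash
cat > turn.py <<'E'
from h import *
import sys
def turn(a0,P0,q0,tot,steps,stop,m0,f0):
    """turn clockwise from grip yaw a0 in steps; returns angle turned"""
    j=np.array(q0)
    th=0
    for s in steps:
        th+=s
        q=solve_ik(P0-[0,0,.002*th],down(a0-th))
        if q is None or abs(q[5]-j[5])>1: print("range end",th-s); return th-s
        j=q; set_joints(q); pause(.06)
        m=np.mean([read_moment()[2] for _ in range(3)])-m0; f=read_force()-f0
        print(round(th,3),"Mz",round(m,3),"F",f.round(1),round(read_time(),2))
        if m>stop: return th
    return th
E
python3 - <<'E'
from turn import *
P=np.array([.5755,.1025,.203])
th=turn(.245,P,read_joints(),3,[.1]*7,.15,.032,np.array([.19,-.26,-.24]))
print(th,read_joints(),read_tool_pos(),read_opening())
E
```

```text
0.1 Mz -0.047 F [-1.7  0.2  9.8] 7.19
0.2 Mz -0.058 F [-3.7 -0.3 10.9] 7.5
0.3 Mz -0.061 F [-3.1 -1.  11.3] 7.81
0.4 Mz -0.047 F [-4.5  0.1 12.5] 8.12
0.5 Mz -0.018 F [-5.5  0.  12.4] 8.43
0.6 Mz -0.054 F [-6.9  0.1 13.5] 8.73
0.7 Mz -0.042 F [-7.5  1.1 13.4] 9.04
0.7 [1.24622731e-01 4.46185827e-01 1.80302740e+00 2.47564170e-04
 8.94327715e-01 5.79545938e-01] [0.57459076 0.10258495 0.20184513] 0.10693166477797221
```

```bash
python3 - <<'E'
from turn import *
P=np.array([.5747,.1025,.2036-.0014])
th=turn(.245-.7,P,read_joints(),3,[.08]*16,.06,.032,np.array([.19,-.26,-.24]))
print(th,read_joints(),read_tool_pos(),read_opening())
E
```

```text
0.08 Mz -0.028 F [-4.   2.7  4.3] 9.35
0.16 Mz -0.058 F [-5.2  3.1  4.4] 9.66
0.24 Mz -0.014 F [-5.4  4.7  4.7] 9.97
0.32 Mz 0.008 F [-5.8  4.5  6. ] 10.28
0.4 Mz -0.011 F [-6.4  4.2  5.1] 10.58
0.48 Mz -0.026 F [-6.5  5.8  6.1] 10.89
0.56 Mz -0.004 F [-7.   6.1  6. ] 11.2
0.64 Mz -0.013 F [-7.6  7.5  7.1] 11.51
0.72 Mz -0.013 F [-8.6  7.8  6.9] 11.82
0.8 Mz 0.018 F [-9.5  9.9  8.7] 12.12
0.88 Mz 0.105 F [-9.1  9.8  9.7] 12.43
0.8799999999999999 [1.25491775e-01 4.46866298e-01 1.80632146e+00 1.79332214e-03
 8.90542891e-01 1.45763862e+00] [0.5735422  0.10338661 0.20037753] 0.1094567802337148
```

```bash
python3 - <<'E'
from turn import *
import json
gripper_to(.45); pause(.2)
a=.245-1.58; P=np.array([.5735,.1035,.2005]); servo_line(P,down(a),vel=.05); pause(.3)
M=[];F=[]
for _ in range(10): M.append(read_moment()); F.append(read_force()); pause(.02)
m0=np.mean(M,0); f0=np.mean(F,0); print("tare",m0,np.std(M,0),f0)
gripper_to(0.); pause(.3)
M=[];F=[]
for _ in range(10): M.append(read_moment()); F.append(read_force()); pause(.02)
print("grip",np.mean(M,0)-m0,np.mean(F,0)-f0,read_tool_pos(),read_time())
json.dump([list(m0),list(f0)],open("tare.json","w"))
E
```

```text
tare [-0.00756103 -0.00111701  0.00166136] [0.02802283 0.02993254 0.04133769] [ 0.11319458 -0.01192915 -0.33160222]
grip [0.93755665 0.21386307 0.07878266] [-1.27416789  4.48730971  3.88490932] [0.57354449 0.10364436 0.20058195] 14.5667
```

```bash
python3 - <<'E'
from turn import *
import json
m0,f0=map(np.array,json.load(open("tare.json")))
P=np.array([.5735,.1035,.2005]); a=.245-1.58
th=0; dth=.08
while th<1.3:
    th+=dth; q=solve_ik(P-[0,0,.002*th],down(a-th)); set_joints(q); pause(.15)
    M=[];F=[]
    for _ in range(12): M.append(read_moment()); F.append(read_force()); pause(.01)
    m=np.mean(M,0)-m0; f=np.mean(F,0)-f0
    print(round(th,3),round(q[5],2),"M",m.round(3),"F",f.round(1),round(read_time(),2))
    if m[2]>.35: break
    dth=.08 if m[2]<.27 else .03
print(read_joints()[5],read_tool_pos(),R.from_quat(np.roll(read_orientation(),-1)).as_matrix().round(4))
E
```

```text
0.08 1.54 M [1.157 0.35  0.157] F [-2.2  5.5  5.9] 15.07
0.16 1.62 M [1.284 0.448 0.236] F [-2.8  6.   7. ] 15.57
0.24 1.7 M [1.426 0.545 0.309] F [-3.3  6.9  9. ] 16.07
0.27 1.73 M [1.477 0.587 0.33 ] F [-3.7  7.3  9.5] 16.57
0.3 1.76 M [1.544 0.591 0.38 ] F [-3.9  7.5 10.2] 17.07
1.76145478995357 [0.57349251 0.103933   0.20033804] [[ 9.979e-01 -6.410e-02  3.000e-04]
 [-6.410e-02 -9.979e-01  6.000e-04]
 [ 2.000e-04 -6.000e-04 -1.000e+00]]
```

```bash
python3 - <<'E'
from turn import *
gripper_to(.45); pause(.3)
P=read_tool_pos(); y=-1.49; x=np.array([np.cos(y),np.sin(y),0])
P=np.array([.5735,.1038,.2003]); servo_line(P,down(y),vel=.05)
for s in (1,-1):
    f0=np.mean([read_force() for _ in range(8)],0); tr=[]
    for d in np.arange(.010,.0221,.0015):
        servo_line(P+s*d*x,vel=.06); pause(.05)
        f=np.dot(np.mean([read_force() for _ in range(6)],0)-f0,x); tr.append((round(s*d*1e3,1),round(float(f),1)))
        if abs(f)>10: break
    print(tr,(np.dot(read_tool_pos()-P,x)*1e3).round(1)); servo_line(P,vel=.1)
print(read_time(),read_opening())
E
```

```text
[(np.float64(10.0), 0.1), (np.float64(11.5), 0.1), (np.float64(13.0), -0.9), (np.float64(14.5), -1.5), (np.float64(16.0), -3.1), (np.float64(17.5), -4.4), (np.float64(19.0), -4.1), (np.float64(20.5), -2.7), (np.float64(22.0), -4.5)] 22.0
[(np.float64(-10.0), -0.9), (np.float64(-11.5), -0.5), (np.float64(-13.0), 0.3), (np.float64(-14.5), -0.9), (np.float64(-16.0), 7.2), (np.float64(-17.5), 17.1)] -15.9
23.375 0.4475510713201077
```

The lever folds toward yaw −1.49: that way it yields at about 4 N, while the other way hits a hard stop. Folding with shut fingers.

```bash
python3 - <<'E'
from turn import *
y=-1.49; u=np.array([np.cos(y),np.sin(y),0]); Z=np.array([0,0,1.]); A=np.array([.5735,.1038,.138]); q=down(y)
servo_line(np.array([.5735,.1038,.265]),q,vel=.15); gripper_to(0.)
def tcp(t,r=.070,h=.0145): return A+r*(np.sin(t)*u+np.cos(t)*Z)+.005*(-np.cos(t)*u+np.sin(t)*Z)-h*u+.022*Z
S=tcp(0)-.02*u
servo_line(np.r_[S[:2],.265],vel=.15); servo_line(S,vel=.12,contact_N=8)
f0=np.mean([read_force() for _ in range(8)],0)
for t in np.r_[np.arange(0,1.41,.1),1.45,1.5,1.53,1.56]:
    p=tcp(t); servo_line(p,vel=.08)
    f=np.mean([read_force() for _ in range(5)],0)-f0
    print(round(t,2),"Fu",round(f@u,1),"Fz",round(f[2],1),"dz",((read_tool_pos()-p)*1e3).round(1))
    if np.linalg.norm(f)>25: break
pause(.3); servo_line(read_tool_pos()+.1*Z,vel=.15); servo_line(read_tool_pos()-.15*u+.05*Z,vel=.2)
print(read_time())
for n in ("scene","top"):
    c=camera(n); cv2.imwrite(f"pics/{n}2.png",cv2.resize(c["image"][100:280,160:400,::-1],None,fx=3.3,fy=3.3))
    w=cloud(c); d=w-A; s=d@u; l=d@np.array([-u[1],u[0],0])
    for lo in (.02,.04,.06,.075):
        m=(s>lo)&(s<lo+.015)&(abs(l)<.009)&(w[...,2]>.12); print(n,lo,m.sum(),np.median(w[m][:,2]) if m.any() else None)
E
```

```text
0.0 Fu 0.3 Fz -0.5 dz [ 0.2 -0.7  0.4]
0.1 Fu 0.7 Fz -0.6 dz [ 0.  -0.3  0.1]
0.2 Fu -0.2 Fz -0.5 dz [ 0.  -0.2 -0. ]
0.3 Fu -0.9 Fz -0.3 dz [ 0.  -0.2 -0. ]
0.4 Fu 0.3 Fz 0.9 dz [ 0.  -0.1 -0.1]
0.5 Fu 0.4 Fz -0.4 dz [-0.1 -0.1 -0.1]
0.6 Fu -1.7 Fz 3.0 dz [ 0.1 -0.1  0. ]
0.7 Fu 0.1 Fz 1.1 dz [ 0.1 -0.2 -0.1]
0.8 Fu -1.1 Fz 6.1 dz [ 0.3 -0.1  0.2]
0.9 Fu 0.0 Fz 2.0 dz [ 0.2 -0.2  0. ]
1.0 Fu -0.3 Fz 6.5 dz [ 0.3 -0.2  0.1]
1.1 Fu -0.5 Fz 0.4 dz [ 0.1 -0.2 -0.2]
1.2 Fu 2.0 Fz 6.3 dz [ 0.2 -0.3 -0.1]
1.3 Fu 0.5 Fz -0.2 dz [-0.2 -0.2 -0.3]
1.4 Fu 2.6 Fz 4.7 dz [-0.  -0.3 -0.3]
1.45 Fu 5.1 Fz 7.1 dz [ 0.2 -0.4  0.1]
1.5 Fu 2.2 Fz 6.2 dz [ 0.2 -0.1  0.2]
1.53 Fu 1.8 Fz 22.4 dz [ 1.1 -0.   1.3]
1.56 Fu 0.8 Fz 38.1 dz [1.9 0.1 2.6]
32.2417
scene 0.02 31 0.14554372633872803
scene 0.04 30 0.1454558123553507
scene 0.06 33 0.14779492801544292
scene 0.075 28 0.147107838699793
top 0.02 48 0.14398555556373405
top 0.04 46 0.1458025263351289
top 0.06 43 0.14654451739674568
top 0.075 25 0.1478547909615726
```

View pics/scene2.png

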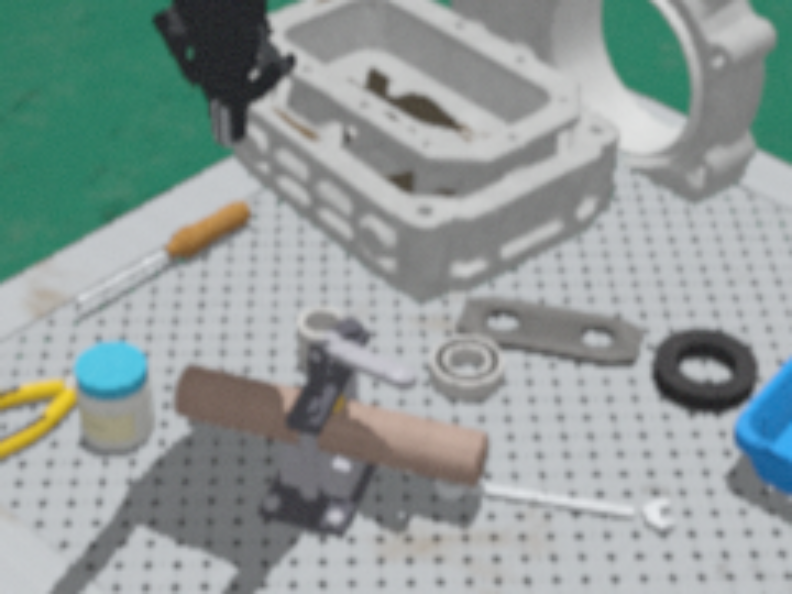

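The lever lies flat, from the fork near (335,335) to its tip at (410,372). Its surface slope of ≈0.05 puts the fold at ≈1.5 rad. The loose parts have not moved and the arm is clear.

```bash
python3 -c "
from bench import *
print(close_job(),read_time())"
```

```text
the job is handed in; nothing more can be done
the job is handed in; nothing more can be done
```

The bar is clamped and the job handed in: I screwed the axle down to about 0.38 N m with the lever upright, then folded the lever flat (about 1.5 rad) and let go with nothing beside the block disturbed; pad force itself was not measured and no verdict came back.

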